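# Clear a pellet press and hold it closed

## Task

Make the hand press ready and press the next pellet: with the blue scraper block push all four broken brown pellet pieces off the steel bed into the trough along the press's front edge (never touching the pieces with the gripper), and stand the scraper back on the bench clear of the press. Then, with the lever still up, flip the red safety catch fully outward, pull the lever by its black grip bar all the way down and finish while still holding it down against its spring. Leave the other things on the bench where they are.

Things in the scene. Friction and masses are not known exactly. Their poses are not given: they have to be found in the camera images.
- press: Blue-grey hand-lever pellet press fixed to the bench, 265 long, 140 wide (mm). Origin on the bench straight below the middle of the lever's hinge (the hinge runs along y at z = 100); x points from the trough at the front (robot side) to the hinge at the back, y to its left side, z up. Behind the bed: pedestal from x = -25, 66 high, and hinge cheeks 125 high at y = +-60
- bed_center (a point): Centre of the filled die that lies flush in the press's flat steel bed (press frame x = -108, y = 0, z = 50 mm). The bed is level, from x = -157 (open front edge) to x = -35, and 112 wide between two side lips 6 mm high. While the lever is up its pad overhangs x > -5 from z = 190 up, so a gripper fits over the bed back to x = -65 with its narrow side towards the lever
- trough (a point): Middle of the floor of the open aluminium trough below the bed's front edge (press frame x = -180, y = 0, z = 13 mm): x = -202 to -160, y = -59 to +59, rim at z = 43, 7 mm below the bed
- press_lever (a joint): Lever angle, rad: 0 = raised (two arms at y = +-47 mm leaning 30 degrees back past vertical), growing as it is pulled forward and down to its stop at 2.094 (arms level, pointing to the front, pad 1.5 mm above the bed). A spring lifts it back: about 4 N at the grip bar at first, rising to about 7 N at the stop. The locked safety catch, or a piece left under the pad, blocks it
- grip_bar: Black ribbed grip of the lever, 18 mm diameter, 84 mm long between the arms, along the press's y. Origin at its centre, 165 mm from the hinge axis: at lever angle q it lies in the press frame at x = -165 cos(2.094 - q), z = 100 + 165 sin(2.094 - q) mm (raised x = +82, z = 243; down x = -165, z = 100). 45 mm free on its hinge side. The sleeve turns freely on its rod
- safety_catch (a joint): Catch angle, rad: 0 = locked (red tab upright, steel nose in front of the lever's right arm; starts at 0 to 0.15), growing as the tab is flipped outward, away from the lever (to the press's -y) and down, to its stop at 1.45 (tab lying outward). The nose clears the lever from 1.0. Light friction (1 to 2 N at the tab) keeps it where it is left
- catch_tab (a point): Centre of the catch's red tab, on the right side of the press: a plate 36 mm along the press's x (x = -21 to +15 in its frame), 8 mm thick, 38 mm high when locked. It turns about a line along x at y = -80, z = 145 mm in the press frame; centre 33 mm, outer edge 52 mm from that line. The nearest lever arm stands 25 mm inward and 20 mm behind it
- scraper: Blue scraper block with a white edge strip, standing loose on the bench. Origin at the centre of its underside; blade 96 mm along its y, 22 mm along x, 28 mm high, with an upright handle on the middle, 28 mm along y and 22 mm along x, top at z = 74 mm. The same both ways round. 0.12 kg
- chip_1: Brown-red broken pellet piece lying on the press bed, about 16 x 15 mm and 10 mm thick, 10 g. Origin near the middle of its underside
- chip_2: Brown-red broken pellet piece lying on the press bed, about 16 x 15 mm and 10 mm thick, 10 g. Origin near the middle of its underside
- chip_3: Brown-red broken pellet piece lying on the press bed, about 16 x 15 mm and 10 mm thick, 10 g. Origin near the middle of its underside
- chip_4: Brown-red broken pellet piece lying on the press bed, about 16 x 15 mm and 10 mm thick, 10 g. Origin near the middle of its underside
- tape: Roll of beige tape lying on the bench, 103 mm diameter, 25 mm high, origin under its centre; a bystander that may stand left or right of the press
- timer: White lab timer, 26 x 66 x 60 mm, standing right of the press; a bystander. Origin under its centre
- jar: Wide grey jar with a blue lid, 104 mm diameter, 148 mm high, at the left; a bystander. Origin under its centre
- dish: Lower of two stacked petri dishes, 90 mm diameter, 15 mm high, at the right; a bystander. Origin under its centre
- dish_top: Upper of the two stacked petri dishes, 90 mm diameter, 15 mm high; a bystander. Origin under its centre
Mind the look-alikes: they are no part of the job. Of the things like the scraper, leave any that is yellow; of the rest the larger one is meant.

How it is judged:
On the way, in this order (a step that is already met when the one before it is completed fails the run):
1. all four pieces lie in the trough, the catch still locked (x of chip_1 in the frame of press between -0.203 and -0.157 m and y of chip_1 in the frame of press between -0.06 and 0.06 m and height (world z) of each of chip_1, chip_2, chip_3, chip_4 below 0.04 m and x of chip_2 in the frame of press between -0.203 and -0.157 m and y of chip_2 in the frame of press between -0.06 and 0.06 m and x of chip_3 in the frame of press between -0.203 and -0.157 m and y of chip_3 in the frame of press between -0.06 and 0.06 m and x of chip_4 in the frame of press between -0.203 and -0.157 m and y of chip_4 in the frame of press between -0.06 and 0.06 m and value of joint safety_catch below 0.5 rad), for 0.2 s.
2. the safety catch is flipped outward while the lever is still up (value of joint safety_catch above 1.2 rad and value of joint press_lever below 0.15 rad), for 0.1 s.
3. the lever is pulled fully down by its grip bar (value of joint press_lever above 2.04 rad and contact force between any of the fingers, the arm and grip_bar above 2 N), for 0.2 s.
At the end, for the whole second after the job is handed in: Robot still holding the grip bar down (over 2 N), lever within 0.054 rad of its lower stop, catch past 1.1 rad; all four pieces inside the trough, below 40 mm; scraper let go, upright (0.1 rad) and at rest on the bench, not touching the press (all of step 3 and x of chip_1 in the frame of press between -0.203 and -0.157 m and y of chip_1 in the frame of press between -0.06 and 0.06 m and height (world z) of each of chip_1, chip_2, chip_3, chip_4 below 0.04 m and x of chip_2 in the frame of press between -0.203 and -0.157 m and y of chip_2 in the frame of press between -0.06 and 0.06 m and x of chip_3 in the frame of press between -0.203 and -0.157 m and y of chip_3 in the frame of press between -0.06 and 0.06 m and x of chip_4 in the frame of press between -0.203 and -0.157 m and y of chip_4 in the frame of press between -0.06 and 0.06 m and value of joint safety_catch above 1.1 rad and height (world z) of scraper below 0.006 m and angle between scraper's own z axis and vertical below 0.1 rad and linear speed of scraper below 0.02 m/s and contact force between each of the fingers, press and scraper below 0.1 N); the arm keeps its last pose, push and grip.
It fails at once if the gripper or arm touches a pellet piece (contact force between any of the fingers, the arm and chip_1 above 0.3 N or contact force between any of the fingers, the arm and chip_2 above 0.3 N or contact force between any of the fingers, the arm and chip_3 above 0.3 N or contact force between any of the fingers, the arm and chip_4 above 0.3 N).
It fails at once if a bystander (tape, timer, jar or dishes) is shifted by more than 25 mm (distance of any of tape, timer, jar, dish, dish_top from where it was at the start of the episode above 0.025 m).
It also fails if it takes over 72 s, if anything falls off the work surface, if the arm or the gripper's body presses on something with over 40 N, if the wrist force passes 120 N, or if a joint passes its speed limit or range.

## Robot

A 7-joint arm with a two-finger parallel gripper is mounted at the origin on a cart in front of the work surface, level with it; the furniture and walls round the work are solid. World frame = base frame: x ahead of the robot, y to its left, z up, the work surface at z = 0. Lengths are in m, angles in rad, forces in N, time in s.
With the tool pointing down it reaches from about 0.4 to 0.85 m from the base axis. Payload 10.4 kg.
Tool frame: the origin (TCP) lies at the very end of the fingers, on their centre line; the grasp point (between the pads) lies 19 mm behind it (manip.pinch_z is the distance from the TCP to the grasp point, in m); z points along the fingers, y is the line along which they close (so a half turn about z gives the same grasp; the last joint's range is limited). The gripper opens to 85 mm and grips with 20 to 120 N. Pads are 22 mm wide; open, the fingers measure 114 mm over their backs; the gripper's body (76 mm by 85 mm) begins 54 mm behind the grasp point. The pads swing forward as they close: fully open they stand 13 mm farther back than shut.
Start: joints at [1.125, 0.332, -0.065, 1.46, 0.022, 1.35, -0.088], TCP at [0.256, -0.57, 0.2] pointing down, gripper open.
Joint ranges: [-2.6, 2.6], [-0.5, 2.12], [-1.47, 1.34], [0.16, 2.42], [-1.27, 4.41], [0.06, 2.06], [-2.6, 2.6]. Speed limits (rad/s): [2.22, 2.22, 2.79, 2.79, 3.14, 3.14, 3.14].

## Interface

Orientations are given as a unit quaternion [x, y, z, w].
In Python, from workcell import manip gives the robot as it stands. The module is installed in compiled form; this text tells all that it offers.
- The arm moves only by the shell command python3 -m creep 'ROWS' [OPENING] [FORCE]. ROWS is a JSON object of lists of equal length, an entry for each row: "slide": the shift along the tool's x, y, z in m, a list of three; "twist": the turn about the tool's z in degrees. A call has 1 to 8 rows; each row shifts and turns the commanded pose from where the row before left it, along the tool's axes as they then stand; what a row does not reach is not made up. A row lasts 1/8 s, in which the tool goes at most 62.5 mm and 10.7 degrees, less where a joint would pass 70% of its speed; a pose out of reach is approached as far as the arm can. A call with a gripper value outside its range is refused whole. OPENING is the opening in per cent of the stroke, from 0 (shut) to 100 (fully open), set as the call begins (- or left out, the last holds). The fingers move at their own pace and stop on an object; FORCE is the grip in N (left out, the last holds). Time passes only in rows, so rows that do not move let the fingers close. It gives the time, the measured TCP pose, the force, the opening and the grip force at its end, in the units of the state.
- manip.get_obs(): the state, without advancing time (a new reading comes with each control period).
- manip.camera(name): name is "scene" or "top" or "wrist"; returns (picture, depth): 420x560x3 uint8, blue, green, red; 420x560 float32, m along the optical axis (not along the pixel's ray), 0 where there is no reading.
- manip.camera_params(name): a dict with "intrinsics" (3x3 intrinsics, pixels), "R" (3x3) and "t" (3): a world point X has camera coordinates R X + t. Camera axes: x right, y down, z forward; pixel columns grow to the right and rows downward; lengths in m; the calibration is good to about 2 mm. A picture is of the moment at which its call begins: read the wrist's pose just before it. camera_params takes no time and is no camera call; for the wrist camera it gives the pose at the moment of the call.
- manip.hand_in(): hands the job in; it is judged then, once.
The state is a dict: "clock": time; "joint_pos": joint angles; "joint_velocities": joint speeds; "tau": joint torques, N m; "position": TCP position; "ee_rot": TCP orientation; "ft_force": force on the tool from outside, world axes, zero at the start; "torque": the same for the moment, N m; "grip_width": opening from 0.0 (shut) to 1.0 (fully open); "grasp_force": force on a finger pad.
Only numpy, scipy, OpenCV 4.12 (cv2) and the standard library are available. Lean on these libraries where they do the work, as an engineer would, in place of code of your own. Each camera call takes 0.05 s, during which the arm holds its last target. There are 200 camera calls.

## Working session

There is one attempt and no reset: what is moved stays moved. The work goes in short steps, Python scripts to look and compute and a shell command to move; the robot and the scene stay as the last step left them, time stands still between calls to the robot, and variables do not carry over. Pictures are saved under pics/ and viewed, at most 10 in all, crops included, and the job is handed in when it is done.

```bash
mkdir -p pics
cat > h.py <<'E'
import numpy as np, cv2
from workcell import manip
def shot(name,fn=None):
    P=manip.camera_params(name); im,d=manip.camera(name)
    if fn: cv2.imwrite('pics/'+fn,im)
    K=np.array(P['intrinsics']);R=np.array(P['R']);t=np.array(P['t'])
    v,u=np.mgrid[:420,:560]
    c=np.stack([(u-K[0,2])/K[0,0]*d,(v-K[1,2])/K[1,1]*d,d],-1)
    X=(c-t)@R
    X[d==0]=np.nan
    return im,d,X
E
python3 - <<'E'
from h import *
o=manip.get_obs();print(o['clock'],o['position'],o['ee_rot'],o['grip_width'],manip.pinch_z)
for n in('top','scene'):
    im,d,X=shot(n,n+'0.png'); np.savez(n+'0.npz',im=im,X=X)
    print(n,(-np.array(manip.camera_params(n)['R']).T@manip.camera_params(n)['t']))
E
```

```text
0.0 [ 0.25627706 -0.56957067  0.19870094] [ 9.77734186e-01  2.09845972e-01 -1.78262751e-04 -7.05930286e-04] 1.001416071910199 0.0187
top [0.24017789 0.02842207 1.70156959]
scene [0.1396595  0.76434165 1.18603374]
```

View pics/top0.png

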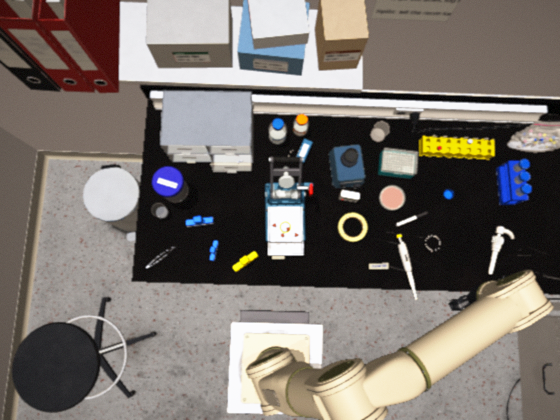

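View pics/scene0.png

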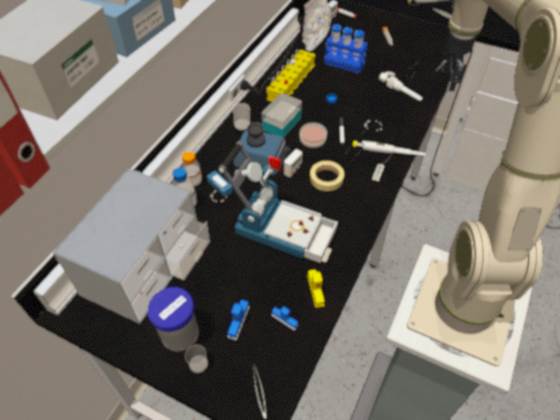

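Top view: the press is at about (286,220), with its bed at (285,222), trough at (285,248) and red catch at (310,189). There are two blue blocks, at (200,221) and (213,250), and the first looks larger. The yellow one at (245,261) is to be left alone. The tape is at (352,227) and the timer at (350,196).

Run:
```python
from h import *
D=np.load('top0.npz');im=D['im'];X=D['X'];hsv=cv2.cvtColor(im,cv2.COLOR_BGR2HSV)
H,S,V=hsv[...,0],hsv[...,1],hsv[...,2];z=X[...,2]
def box(u0,u1,v0,v1):
    m=np.zeros(z.shape,bool);m[v0:v1,u0:u1]=1;return m
def rect(n,m):
    p=X[m][:,:2].astype(np.float32);(c,s,a)=cv2.minAreaRect(p);print(n,m.sum(),np.round(c,4),np.round(s,3),round(a,1),'z',np.round(np.nanpercentile(z[m],[5,50,95]),3))
bl=(H>95)&(H<125)&(S>120)&(V>80)
for n,b in(('A',(180,218,208,234)),('B',(204,224,236,266))):
    m=box(*b)&bl;rect(n+' blue',m);rect(n+' low',m&(z<.04));rect(n+' hi',m&(z>.055))
    m=box(*b)&(z>.012)&(z<.09);rect(n+' all',m)
b=box(260,312,195,262)
rect('bed',b&(z>.042)&(z<.054)&(S<60)&(V>140))
rect('press>.03',b&(z>.03)&(z<.066))
rect('trough floor',box(262,310,238,260)&(z>.005)&(z<.03)&(V>120))
ch=b&(S>90)&((H<14)|(H>170))&(z>.045)&(z<.075)
n,l,st,c=cv2.connectedComponentsWithStats(ch.astype(np.uint8))
for i in range(1,n):
    if st[i,4]>2:print('chip',c[i].round(1),st[i,4],np.nanmean(X[l==i],0).round(4))
r=box(296,320,178,202)&(S>150)&((H<8)|(H>172));rect('red',r);print(X[r].mean(0))
y=box(335,372,208,245)&(z>.015)&(z<.035);rect('tape',y)
y=box(335,365,186,206)&(z>.04)&(z<.07);rect('timer',y)
y=box(265,305,150,190)&(z>.2)&(z<.3);rect('leverTop',y)
```

```text
A blue 221 [0.5052 0.2959] [0.039 0.103] 8.7 z [-0.001  0.028  0.076]
A low 156 [0.5056 0.2961] [0.039 0.103] 9.9 z [-0.003  0.025  0.034]
A hi 56 [0.4973 0.2917] [0.024 0.027] 1.0 z [0.059 0.072 0.08 ]
A all 188 [0.5006 0.2853] [0.037 0.109] 21.2 z [0.018 0.03  0.076]
B blue 137 [0.3984 0.2398] [0.028 0.075] 80.7 z [-0.005  0.019  0.056]
B low 109 [0.3984 0.2398] [0.028 0.075] 80.7 z [-0.006  0.016  0.028]
B hi 10 [0.3952 0.2322] [0.01  0.015] 78.9 z [0.055 0.056 0.062]
B all 94 [0.3948 0.2358] [0.016 0.069] 82.1 z [0.014 0.023 0.056]
bed 987 [ 0.4724 -0.0169] [0.173 0.127] 1.9 z [0.043 0.049 0.053]
press>.03 1710 [ 0.4903 -0.0151] [0.211 0.139] 2.0 z [0.039 0.049 0.062]
trough floor 403 [ 0.4088 -0.0198] [0.049 0.129] 3.6 z [0.007 0.013 0.024]
chip [274.  224.8] 4 [0.4874 0.0226 0.0578]
chip [287.4 228.8] 5 [ 0.4744 -0.0249  0.0585]
chip [282.2 234.8] 6 [ 0.4522 -0.007   0.0613]
chip [296.  234.5] 6 [ 0.4553 -0.0556  0.0579]
red 64 [ 0.6089 -0.1062] [0.026 0.079] 67.5 z [-0.005  0.172  0.197]
[ 0.60448335 -0.10084299  0.10270379]
tape 298 [ 0.4953 -0.2586] [0.099 0.102] 45.9 z [0.018 0.023 0.03 ]
timer 164 [ 0.6166 -0.2461] [0.068 0.05 ] 84.0 z [0.044 0.056 0.064]
leverTop 490 [ 0.6353 -0.0082] [0.089 0.106] 1.9 z [0.202 0.229 0.254]
```

```bash
python3 -m creep '{"slide":[[0,0,-0.04],[0,0,-0.04],[0,0,-0.04],[0.02,-0.06,0],[0.02,-0.06,0],[0.02,-0.06,0],[0.02,-0.06,0],[0.02,-0.06,0]],"twist":[7.4,7.4,7.4,0,0,0,0,0]}' 100 40
python3 -m creep '{"slide":[[0.02,-0.06,0],[0.02,-0.06,0],[0.02,-0.06,0],[0.02,-0.06,0],[0,0,0],[0,0,0]],"twist":[0,0,0,0,0,0]}'
python3 - <<'E'
from h import *
from scipy.spatial.transform import Rotation as Ro
o=manip.get_obs();print(o['clock'],o['position'].round(4),o['joint_pos'].round(2),o['ft_force'])
R=Ro.from_quat(o['ee_rot']).as_matrix();print(R.round(3))
im,d,X=shot('wrist','w1.png');np.savez('w1.npz',im=im,X=X)
E
```

```text
clock: 1.1
position: [0.3449, -0.2681, 0.3193]
ee_rot: [1.0, 0.018, -0.0, 0.0]
ft_force: [0.5, -0.3, 1.1]
grip_width: 1.0
grasp_force: 0.0
clock: 1.85
position: [0.4151, -0.0309, 0.3192]
ee_rot: [1.0, 0.018, -0.0, 0.0]
ft_force: [0.6, -0.7, 0.5]
grip_width: 0.999
grasp_force: 0.0
1.85 [ 0.4151 -0.0309  0.3192] [ 0.62 -0.16 -0.57  1.73 -0.09  1.55 -1.47] [ 0.63313469 -0.72107894  0.50801329]
[[ 0.999  0.035 -0.001]
 [ 0.035 -0.999 -0.   ]
 [-0.001  0.    -1.   ]]
```

View pics/w1.png

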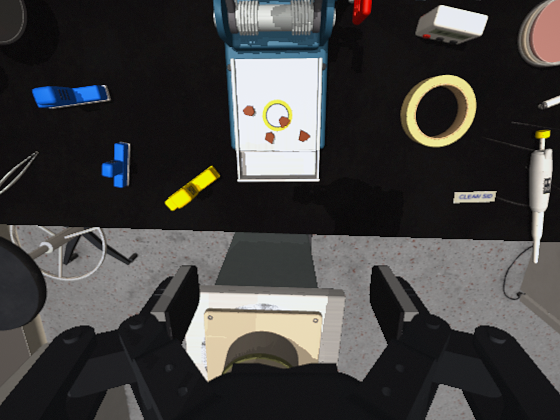

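The wrist view shows the bed at (278,105) with four chips at (249,111), (284,122), (270,137) and (304,135). The trough is at (278,165), the larger blue scraper at (70,96) and the red catch at (362,10).

Run:
```python
from h import *
D=np.load('w1.npz');im=D['im'];X=D['X'];hsv=cv2.cvtColor(im,cv2.COLOR_BGR2HSV)
H,S,V=hsv[...,0],hsv[...,1],hsv[...,2];z=X[...,2]
def box(u0,u1,v0,v1):
    m=np.zeros(z.shape,bool);m[v0:v1,u0:u1]=1;return m
def rect(n,m):
    p=X[m][:,:2].astype(np.float32);(c,s,a)=cv2.minAreaRect(p);print(n,m.sum(),np.round(c,4),np.round(s,3),round(a,1),'z',np.round(np.nanpercentile(z[m],[5,50,95]),3))
b=box(215,345,40,190)
rect('bed',b&(abs(z-.05)<.004)&(S<60)&(V>140))
rect('trough',b&(z>.005)&(z<.02)&(V>100))
rect('press',b&(z>.025)&(z<.062))
# side edges at bed height: per-row left/right
for v in range(70,185,16):
    m=np.where((z[v,215:345]>.03)&(z[v,215:345]<.062))[0]+215
    print(v,X[v,m[0]].round(4),X[v,m[-1]].round(4),X[v,(m[0]+m[-1])//2].round(4))
ch=b&(S>90)&((H<14)|(H>170))&(z>.045)&(z<.075)
n,l,st,c=cv2.connectedComponentsWithStats(ch.astype(np.uint8))
for i in range(1,n):
    if st[i,4]>15:print('chip',c[i].round(1),st[i,4],np.nanmean(X[l==i],0).round(4),np.nanmin(X[l==i],0).round(3),np.nanmax(X[l==i],0).round(3))
bl=(H>95)&(H<125)&(S>120)
m=box(25,115,75,112)
rect('scr top',m&bl&(z>.066)&(z<.08));rect('scr blade',m&(z>.02)&(z<.032));rect('scr all',m&(z>.015)&(z<.09))
```

```text
bed 6809 [ 0.4719 -0.018 ] [0.169 0.124] 2.6 z [0.048 0.05  0.051]
trough 1817 [0.4065 0.0013] [0.04  0.164] 3.8 z [0.011 0.013 0.015]
press 10690 [ 0.4816 -0.0028] [0.193 0.172] 2.5 z [0.042 0.049 0.056]
70 [0.5399 0.0525 0.0416] [ 0.5451 -0.0857  0.0373] [ 0.5414 -0.0166  0.0506]
86 [0.5196 0.052  0.0395] [ 0.5243 -0.0858  0.0389] [ 0.5213 -0.0171  0.0509]
102 [0.4984 0.0511 0.0397] [ 0.5031 -0.0875  0.0383] [ 0.5007 -0.0176  0.0495]
118 [0.4765 0.0501 0.0404] [ 0.4812 -0.0875  0.041 ] [ 0.4792 -0.0182  0.0497]
134 [0.4541 0.0487 0.0433] [ 0.4586 -0.0878  0.0411] [ 0.4569 -0.0188  0.0486]
150 [0.4329 0.0399 0.0553] [ 0.4351 -0.082   0.0416] [ 0.4338 -0.0194  0.0477]
166 [0.4069 0.0393 0.0421] [ 0.4112 -0.0821  0.0431] [ 0.4032 -0.021   0.013 ]Traceback (most recent call last):
  File "<stdin>", line 15, in <module>
IndexError: index 0 is out of bounds for axis 0 with size 0
```

Run:
```python
from h import *
D=np.load('w1.npz');im=D['im'];X=D['X'];hsv=cv2.cvtColor(im,cv2.COLOR_BGR2HSV)
H,S,V=hsv[...,0],hsv[...,1],hsv[...,2];z=X[...,2]
def box(u0,u1,v0,v1):
    m=np.zeros(z.shape,bool);m[v0:v1,u0:u1]=1;return m
def rect(n,m):
    p=X[m][:,:2].astype(np.float32);(c,s,a)=cv2.minAreaRect(p);print(n,m.sum(),np.round(c,4),np.round(s,3),round(a,1),'z',np.round(np.nanpercentile(z[m],[5,50,95]),3))
b=box(215,345,60,190)
a=np.radians(2.2);c0,s0=np.cos(a),np.sin(a)
def P(p):d=np.array(p)[:2]-[.590,-.0135];return (np.array([c0*d[0]+s0*d[1],-s0*d[0]+c0*d[1]])*1000).round(0)
ch=b&(S>90)&((H<14)|(H>170))&(z>.045)&(z<.075)
n,l,st,c=cv2.connectedComponentsWithStats(ch.astype(np.uint8))
for i in range(1,n):
    if st[i,4]>15:
        q=X[l==i];print('chip press mm',P(q.mean(0)),st[i,4],c[i].round())
        print([P(x) for x in (q.min(0),q.max(0))])
m=(z>.04)&(z<.06)&box(215,345,140,160)&(V>100);g=X[m]
# front bed edge: max-x gap between bed z>.047 and trough z<.02 on centre columns
for u in(255,278,300):
    col=z[:,u];k=[v for v in range(130,185)];print(u,[(v,P(X[v,u])[0],round(float(col[v]),3)) for v in k if abs(col[v+1]-col[v])>.01])
bl=(H>95)&(H<125)&(S>120)
m=box(25,115,75,112)
rect('scr top',m&bl&(z>.066)&(z<.08));rect('scr blade',m&(z>.022)&(z<.032));rect('scr all',m&(z>.015)&(z<.09))
```

```text
chip press mm [-100.   38.] 80 [249. 111.]
[array([-107.,   32.]), array([-94.,  46.])]
chip press mm [-115.   -9.] 71 [283. 121.]
[array([-122.,  -16.]), array([-109.,   -4.])]
chip press mm [-135.  -37.] 72 [303. 136.]
[array([-141.,  -45.]), array([-128.,  -32.])]
chip press mm [-137.   11.] 67 [269. 137.]
[array([-145.,    6.]), array([-130.,   16.])]
255 [(151, np.float64(-158.0), 0.048), (180, np.float64(-202.0), 0.045)]
278 [(151, np.float64(-158.0), 0.044), (180, np.float64(-202.0), 0.044)]
300 [(150, np.float64(-157.0), 0.047), (180, np.float64(-203.0), 0.045)]
scr top 395 [0.4988 0.2884] [0.022 0.027] 9.0 z [0.068 0.073 0.075]
scr blade 449 [0.4982 0.2883] [0.02  0.096] 10.4 z [0.024 0.027 0.029]
scr all 1208 [0.4988 0.2883] [0.022 0.096] 9.2 z [0.022 0.044 0.074]
```

```bash
python3 -m creep '{"slide":[[0,0,0],[0.0223,-0.0503,0.03],[0.0223,-0.0503,0.03],[0.0223,-0.0503,0.03],[0.0223,-0.0503,0.03],[0.0223,-0.0503,0.03],[0.0223,-0.0503,0.03],[0,0,0]],"twist":[-7.2,0,0,0,0,0,0,0]}' 100 60
python3 -m creep '{"slide":[[0,0,0.001]],"twist":[0]}'
```

```text
clock: 2.9
position: [0.4968, 0.2902, 0.1356]
ee_rot: [0.997, 0.082, -0.004, -0.0]
ft_force: [-0.7, -1.1, 0.1]
grip_width: 0.999
grasp_force: 0.0
clock: 3.02
position: [0.4994, 0.2866, 0.1385]
ee_rot: [0.997, 0.08, -0.0, 0.0]
ft_force: [0.6, -0.6, 0.9]
grip_width: 1.002
grasp_force: 0.0
```

```bash
python3 -m creep '{"slide":[[0,-0.0015,0.04],[0,0,0.035],[0,0,0.025],[0,0,0]],"twist":[0,0,0,0]}'
python3 -m creep '{"slide":[[0,0,0],[0,0,0],[0,0,0],[0,0,0],[0,0,0],[0,0,0]],"twist":[0,0,0,0,0,0]}' 15 60
```

```text
clock: 3.52
position: [0.4991, 0.2866, 0.0386]
ee_rot: [0.997, 0.079, -0.0, 0.001]
ft_force: [-0.8, -0.7, 0.1]
grip_width: 1.003
grasp_force: 0.0
clock: 4.28
position: [0.4992, 0.2899, 0.04]
ee_rot: [0.997, 0.08, 0.001, -0.0]
ft_force: [-0.2, -0.5, 7.1]
grip_width: 0.286
grasp_force: 58.6
```

```bash
python3 -m creep '{"slide":[[0,0,-0.03],[0,0,-0.06],[0,0,-0.06],[0.0012,0.05,0],[0.0012,0.05,0],[0.0012,0.05,0],[0.0012,0.05,0],[0.0012,0.05,0]],"twist":[0,0,7,0,0,0,0,0]}'
python3 -m creep '{"slide":[[0.0012,0.05,0],[0,0.006,0],[0,0,0],[0,0,0]],"twist":[0,0,0,0]}'
python3 - <<'E'
from h import *
from scipy.spatial.transform import Rotation as Ro
o=manip.get_obs();print(np.degrees(np.arctan2(*Ro.from_quat(o['ee_rot']).as_matrix()[[1,0],0])),o['joint_pos'].round(2))
im,d,X=shot('wrist','w2.png')
E
```

```text
clock: 5.28
position: [0.5141, 0.0384, 0.1893]
ee_rot: [1.0, 0.02, 0.0, 0.0]
ft_force: [1.4, 1.0, -1.6]
grip_width: 0.287
grasp_force: 59.2
clock: 5.78
position: [0.5176, -0.0142, 0.1891]
ee_rot: [1.0, 0.021, 0.0, -0.0]
ft_force: [-0.6, 0.5, -0.1]
grip_width: 0.288
grasp_force: 59.2
2.359909435938564 [ 0.63  0.17 -0.76  1.72  0.12  1.29 -1.68]
```

View pics/w2.png

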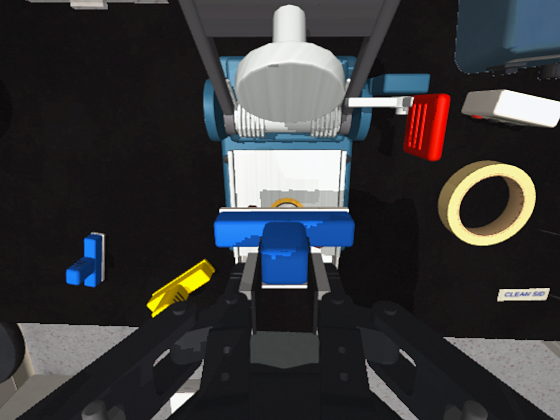

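The scraper is held level, with its blade spanning (215–353, 230), and is above the bed behind the chips.

```bash
python3 -m creep '{"slide":[[0,0.002,0.035],[0,0,0.035],[0,0,0.018],[0,0,0.006],[0,0,0.003],[0,0,0]],"twist":[0,0,0,0,0,0]}'
```

```text
clock: 6.58
position: [0.5183, -0.0179, 0.0928]
ee_rot: [1.0, 0.019, 0.001, 0.0]
ft_force: [-0.1, -0.3, -1.6]
grip_width: 0.286
grasp_force: 59.2
```

```bash
python3 -m creep '{"slide":[[0,0,0.0015],[0,0,0.001],[0,0,0]],"twist":[0,0,0]}'
python3 -m creep '{"slide":[[-0.01,0,0],[-0.01,0,0],[-0.01,0,0],[-0.01,0,0],[-0.01,0,0],[-0.01,0,0],[-0.01,0,0]],"twist":[0,0,0,0,0,0,0]}'
```

```text
clock: 6.95
position: [0.5182, -0.0177, 0.09]
ee_rot: [1.0, 0.02, 0.0, 0.0]
ft_force: [0.1, 0.8, 3.6]
grip_width: 0.285
grasp_force: 60.2
clock: 7.82
position: [0.4467, -0.0208, 0.0892]
ee_rot: [1.0, 0.019, -0.0, 0.0]
ft_force: [1.3, 0.3, 0.4]
grip_width: 0.237
grasp_force: 58.7
```

Run:
```python
from h import *
im,d,X=shot('wrist','w3.png');np.savez('w3.npz',im=im,X=X)
```

```text
(no output)
```

View pics/w3.png

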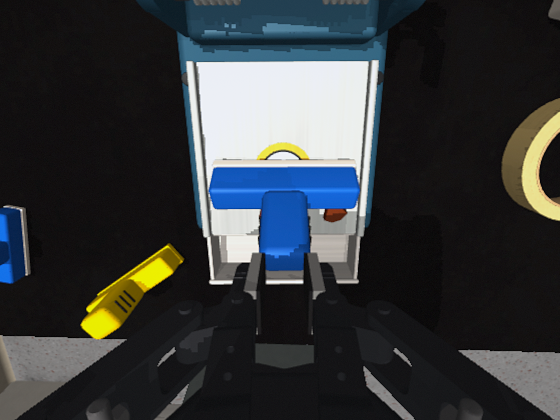

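```bash
cat > meas.py <<'E'
from h import *
import sys
def meas(X,im):
    hsv=cv2.cvtColor(im,cv2.COLOR_BGR2HSV);H,S,V=hsv[...,0],hsv[...,1],hsv[...,2]
    a=np.radians(2.2);c,s=np.cos(a),np.sin(a)
    d=X[...,:2]-[.590,-.0135]
    P=np.stack([c*d[...,0]+s*d[...,1],-s*d[...,0]+c*d[...,1],X[...,2]],-1)*1000
    bl=(H>95)&(H<125)&(S>120)&(abs(P[...,1])<70)&(P[...,0]<-40)&(P[...,0]>-210)
    for n,lo,hi in(('handle',112,140),('blade',68,90)):
        m=bl&(P[...,2]>lo)&(P[...,2]<hi);p=P[m]
        if len(p)>5:
            r=cv2.minAreaRect(p[:,:2].astype(np.float32));A=np.c_[p[:,:2],np.ones(len(p))];f=np.linalg.lstsq(A,p[:,2],rcond=None)[0]
            print(n,len(p),np.round(r[0]),np.round(r[1]),round(r[2]),'z',p[:,2].mean().round(1),'slope',f[:2].round(3))
    ch=(S>90)&((H<14)|(H>172))&(abs(P[...,1])<65)&(P[...,0]<-40)&(P[...,0]>-210)&(P[...,2]<75)
    n,l,st,cc=cv2.connectedComponentsWithStats(ch.astype(np.uint8))
    for i in range(1,n):
        if st[i,4]>12:print('chip',P[l==i].mean(0).round(),st[i,4],cc[i].round())
if __name__=='__main__':
    D=np.load(sys.argv[1]);meas(D['X'],D['im'])
E
python3 meas.py w3.npz
python3 - <<'E'
from h import *
from meas import meas
o=manip.get_obs();print(o['position'],o['grip_width'])
im,d,X=shot('scene','s3.png');meas(X,im)
cv2.imwrite('pics/s3c.png',cv2.resize(im[160:280,200:360],None,fx=5,fy=5,interpolation=cv2.INTER_CUBIC))
E
```

```text
handle 1733 [-138.   -1.] [27. 25.] 89 z 118.4 slope [-0.106  0.011]
blade 5313 [-113.   -2.] [95. 27.] 90 z 78.2 slope [-0.316  0.003]
chip [-136.  -38.   59.] 237 [334. 214.]
[ 0.44566268 -0.0207941   0.08902886] 0.23366838167547296
handle 14 [-138.   15.] [14. 22.] 22 z 122.6 slope [-0.035  1.612]
blade 120 [-116.   11.] [24. 74.] 1 z 79.0 slope [-0.069 -0.07 ]
chip [-134.   10.   58.] 14 [305. 230.]
```

View pics/s3c.png

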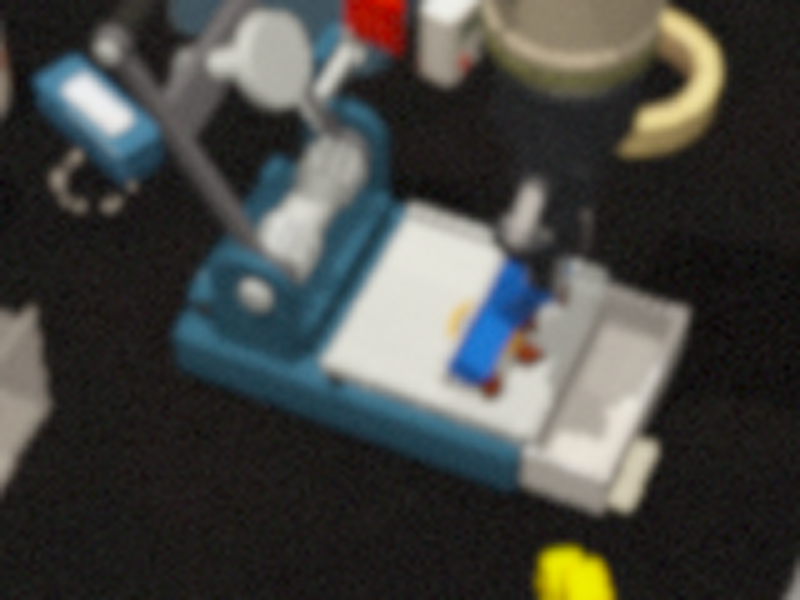

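The scraper has tilted forward in the grip, with its handle at press x=-138 and its blade at -113. All the chips are still ahead of the blade. I'll rock it upright by moving back with a light grip, then regrip.

```bash
python3 -m creep '{"slide":[[0,0,0],[0.005,0,0],[0.005,0,0],[0.005,0,0],[0,0,0]],"twist":[0,0,0,0,0]}' - 25
python3 - <<'E'
from h import *
from meas import meas
im,d,X=shot('wrist');meas(X,im)
E
```

```text
clock: 8.55
position: [0.4661, -0.0199, 0.0915]
ee_rot: [1.0, 0.02, 0.003, 0.0]
ft_force: [1.4, -0.7, 16.2]
grip_width: 0.234
grasp_force: 101.5
handle 1870 [-121.   -1.] [28. 24.] 89 z 121.6 slope [-0.252  0.016]
blade 4115 [-109.   -2.] [23. 96.] 0 z 78.2 slope [-0.177  0.   ]
chip [-130.   38.   60.] 73 [232. 231.]
chip [-135.  -38.   59.] 283 [332. 236.]
```

```bash
python3 -m creep '{"slide":[[0.004,0,-0.001],[0.004,0,0],[0.004,0,-0.001],[0.003,0,0],[0,0,0]],"twist":[0,0,0,0,0]}' - 25
python3 - <<'E'
from h import *
from meas import meas
im,d,X=shot('wrist');meas(X,im)
E
```

```text
clock: 9.22
position: [0.4775, -0.0194, 0.091]
ee_rot: [1.0, 0.019, -0.001, -0.0]
ft_force: [-0.2, 0.4, -1.2]
grip_width: 0.237
grasp_force: 128.1
handle 1720 [-112.   -2.] [28. 22.] 90 z 122.1 slope [-0.309  0.029]
blade 3269 [-112.   -1.] [21. 95.] 0 z 77.3 slope [-0.096  0.005]
chip [-134.   38.   60.] 110 [233. 249.]
chip [-136.  -38.   59.] 217 [332. 251.]
```

```bash
python3 -m creep '{"slide":[[0,0,0],[0,0,0],[0,0,0],[0,0,0.000],[0,0,-0.001]],"twist":[0,0,0,0,0]}' 70 25
python3 - <<'E'
from h import *
from meas import meas
im,d,X=shot('wrist');meas(X,im)
E
```

```text
clock: 9.9
position: [0.4778, -0.0195, 0.0925]
ee_rot: [1.0, 0.019, -0.0, 0.0]
ft_force: [0.3, -0.4, -0.2]
grip_width: 0.698
grasp_force: 0.0
handle 1945 [-112.   -2.] [22. 60.] 1 z 121.8 slope [-0.26  -0.006]
blade 3185 [-112.   -1.] [21. 95.] 0 z 77.0 slope [-0.08  0.  ]
chip [-134.   38.   60.] 103 [233. 248.]
chip [-136.  -38.   59.] 205 [331. 251.]
```

```bash
python3 -m creep '{"slide":[[0,0,0.003],[0,0,0.003],[0,0,0],[0,0,0],[0,0,0],[0,0,0]],"twist":[0,0,0,0,0,0]}' 10 110
python3 -m creep '{"slide":[[0,0,-0.002],[0,0,-0.001],[0,0,0]],"twist":[0,0,0]}'
python3 - <<'E'
from h import *
from meas import meas
im,d,X=shot('wrist');meas(X,im)
E
```

```text
clock: 10.7
position: [0.4785, -0.0194, 0.0874]
ee_rot: [1.0, 0.019, 0.001, 0.0]
ft_force: [-2.7, -0.1, 11.5]
grip_width: 0.277
grasp_force: 107.8
clock: 11.08
position: [0.4776, -0.0195, 0.0893]
ee_rot: [1.0, 0.019, -0.0, -0.0]
ft_force: [0.2, -0.2, -0.8]
grip_width: 0.278
grasp_force: 108.3
handle 2010 [-112.   -1.] [28. 21.] 89 z 123.3 slope [-0.332  0.012]
blade 3401 [-112.   -2.] [21. 95.] 0 z 78.4 slope [-0.167  0.001]
chip [-135.   38.   60.] 83 [232. 251.]
chip [-136.  -37.   59.] 182 [332. 253.]
```

```bash
python3 -m creep '{"slide":[[-0.006,0,0],[-0.006,0,0],[-0.006,0,0],[-0.006,0,0],[0,0,0]],"twist":[0,0,0,0,0]}'
python3 - <<'E'
from h import *
from meas import meas
im,d,X=shot('wrist');meas(X,im)
E
```

```text
clock: 11.75
position: [0.4534, -0.0206, 0.0896]
ee_rot: [1.0, 0.019, 0.0, 0.0]
ft_force: [0.6, 0.1, -0.8]
grip_width: 0.273
grasp_force: 108.3
handle 2013 [-137.    3.] [37. 22.] 90 z 123.6 slope [-0.333  0.008]
blade 3415 [-136.   -2.] [21. 96.] 0 z 78.6 slope [-0.183 -0.   ]
chip [-165.   38.   51.] 185 [234. 253.]
chip [-164.  -41.   53.] 188 [334. 253.]
```

```bash
python3 -m creep '{"slide":[[-0.006,0,0],[-0.006,0,0],[-0.006,0,0],[-0.005,0,0],[0,0,0],[0,0,-0.02],[0,0,-0.04],[0,0,-0.05]],"twist":[0,0,0,0,0,0,0,0]}'
python3 -m creep '{"slide":[[-0.04,0,-0.05],[-0.03,0,0],[0,0,0]],"twist":[0,0,0]}'
python3 - <<'E'
from h import *
from meas import meas
im,d,X=shot('wrist','w4.png');meas(X,im)
im,d,X=shot('top');meas(X,im)
im,d,X=shot('scene');meas(X,im)
E
```

```text
clock: 12.8
position: [0.4303, -0.0212, 0.2003]
ee_rot: [1.0, 0.02, -0.001, -0.0]
ft_force: [1.5, 0.1, -0.4]
grip_width: 0.276
grasp_force: 108.4
clock: 13.18
position: [0.3611, -0.0244, 0.249]
ee_rot: [1.0, 0.019, 0.001, 0.001]
ft_force: [0.1, -0.6, -1.6]
grip_width: 0.277
grasp_force: 108.5
chip [-177.    9.   23.] 83 [276. 130.]
chip [-185.  -10.   22.] 84 [290. 136.]
chip [-187.   39.   22.] 89 [253. 138.]
chip [-191.  -45.   24.] 86 [317. 141.]
```

View pics/w4.png

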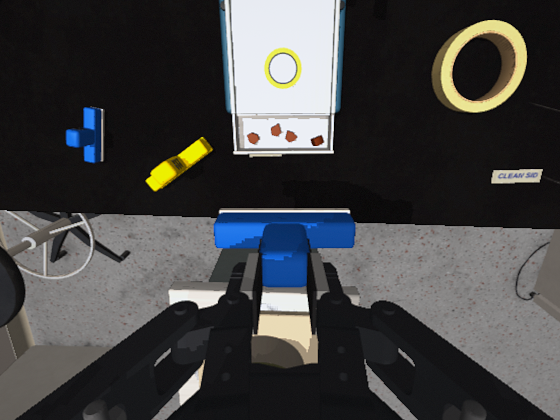

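The wrist view shows all four chips on the trough floor at about (253,138), (276,130), (290,136) and (317,141), so step 1 is done. Now I'll put the scraper back.

```bash
python3 -m creep '{"slide":[[0.0243,-0.0498,0.01],[0.0243,-0.0498,0.01],[0.0243,-0.0498,0.01],[0.0243,-0.0498,0.01],[0.0243,-0.0498,0.01],[0.0243,-0.0498,0.01],[0,0,0.05],[0,0,0.05]],"twist":[0,0,0,0,0,0,0,0]}'
python3 -m creep '{"slide":[[0,0,0.03],[0,0,0.012],[0,0,0.006],[0,0,0.001],[0,0,0]],"twist":[0,0,0,0,0]}'
```

```text
clock: 14.32
position: [0.4957, 0.2823, 0.0858]
ee_rot: [1.0, 0.02, -0.001, -0.001]
ft_force: [0.8, -0.3, -0.9]
grip_width: 0.277
grasp_force: 108.8
clock: 14.95
position: [0.4965, 0.2806, 0.0402]
ee_rot: [1.0, 0.019, 0.001, -0.0]
ft_force: [1.1, 0.5, -0.9]
grip_width: 0.276
grasp_force: 108.8
```

```bash
python3 -m creep '{"slide":[[0,0,0.0015],[0,0,0.001],[0,0,0],[0,0,0]],"twist":[0,0,0,0]}'
python3 -m creep '{"slide":[[0,0,0],[0,0,0],[0,0,0],[0,0,0],[0,0,-0.02],[0,0,-0.04],[0,0,-0.06],[0,0,-0.06]],"twist":[0,0,0,0,0,0,0,0]}' 100 40
python3 - <<'E'
from h import *
im,d,X=shot('wrist');hsv=cv2.cvtColor(im,cv2.COLOR_BGR2HSV)
z=X[...,2];m=(hsv[...,0]>95)&(hsv[...,0]<125)&(hsv[...,1]>120)&(abs(X[...,0]-.495)<.08)&(abs(X[...,1]-.28)<.07)
for lo,hi in((.066,.085),(.022,.034)):
    p=X[m&(z>lo)&(z<hi)];r=cv2.minAreaRect(p[:,:2].astype(np.float32));print(len(p),r,p[:,2].mean())
E
```

```text
clock: 15.45
position: [0.4964, 0.2803, 0.0374]
ee_rot: [1.0, 0.019, 0.001, 0.0]
ft_force: [-1.5, -1.3, 5.8]
grip_width: 0.278
grasp_force: 109.7
clock: 16.45
position: [0.4955, 0.2805, 0.22]
ee_rot: [1.0, 0.02, 0.0, -0.0]
ft_force: [1.2, -0.2, 0.5]
grip_width: 0.998
grasp_force: 0.0
474 ((0.49616867303848267, 0.2799030542373657), (0.021489007398486137, 0.02688285894691944), 1.837456226348877) 0.07253545858092371
851 ((0.4609035849571228, 0.27819740772247314), (0.09163901209831238, 0.09558722376823425), 2.8888237476348877) 0.027063356600536395
```

```bash
python3 -m creep '{"slide":[[0,0.0514,-0.04],[0,0.0514,-0.04],[0,0.0514,0],[0,0.0514,0],[0,0.0514,0],[0.022,0.0514,0],[0.022,0.0514,0],[0.023,0.0516,0]],"twist":[0,0,0,0,0,0,0,0]}'
python3 -m creep '{"slide":[[0,0,0],[0,0,0]],"twist":[0,0]}'
python3 - <<'E'
from h import *
print(manip.get_obs()['joint_pos'].round(2))
im,d,X=shot('wrist','w5.png')
hsv=cv2.cvtColor(im,cv2.COLOR_BGR2HSV)
a=np.radians(2.2);c,s=np.cos(a),np.sin(a);d=X[...,:2]-[.590,-.0135]
P=np.stack([c*d[...,0]+s*d[...,1],-s*d[...,0]+c*d[...,1],X[...,2]],-1)*1000
r=(hsv[...,1]>150)&((hsv[...,0]<8)|(hsv[...,0]>172))&(P[...,2]>130)
p=P[r];print(len(p),np.nanpercentile(p,[2,50,98],axis=0).round())
E
```

```text
clock: 17.5
position: [0.5792, -0.1255, 0.2951]
ee_rot: [1.0, 0.02, 0.001, 0.0]
ft_force: [0.1, 0.3, 0.9]
grip_width: 0.998
grasp_force: 0.0
clock: 17.75
position: [0.5787, -0.123, 0.2945]
ee_rot: [1.0, 0.02, 0.0, -0.0]
ft_force: [0.5, 1.2, -0.4]
grip_width: 0.998
grasp_force: 0.0
[ 0.88  0.38 -1.    1.36  0.32  1.57 -1.62]
397 [[-17. -86. 168.]
 [  1. -82. 196.]
 [ 17. -77. 198.]]
```

View pics/w5.png

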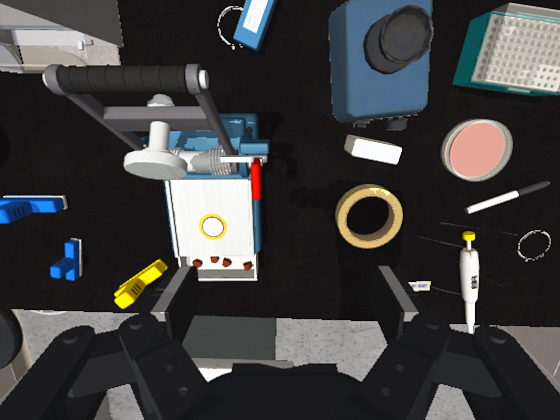

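The catch tab is upright at (256,178) with its nose at the rear (235,158), and the lever is up. The inner finger will go down just inside the tab.

```bash
python3 -m creep '{"slide":[[0,0.0035,0.04],[0,0,0.04],[0,0,0.03],[0,0,0.02],[0,0,0.008],[0,0,0]],"twist":[0,0,0,0,0,0]}'
python3 -m creep '{"slide":[[0,0.008,0],[0,0.008,0],[0,0.008,0],[0,0.008,0],[0,0,0]],"twist":[0,0,0,0,0]}'
```

```text
clock: 18.55
position: [0.579, -0.1273, 0.1561]
ee_rot: [1.0, 0.02, 0.0, 0.0]
ft_force: [0.9, 0.7, 0.4]
grip_width: 0.998
grasp_force: 0.0
clock: 19.18
position: [0.58, -0.1606, 0.1555]
ee_rot: [1.0, 0.019, -0.0, 0.0]
ft_force: [0.2, 1.2, 0.4]
grip_width: 1.005
grasp_force: 0.0
```

```bash
python3 -m creep '{"slide":[[0,0.008,0],[0,0.008,0],[0,0.006,0],[0,0,0.005],[0,0,0.005],[0,0,0]],"twist":[0,0,0,0,0,0]}'
python3 - <<'E'
from h import *
im,d,X=shot('wrist')
hsv=cv2.cvtColor(im,cv2.COLOR_BGR2HSV)
a=np.radians(2.2);c,s=np.cos(a),np.sin(a);d=X[...,:2]-[.590,-.0135]
P=np.stack([c*d[...,0]+s*d[...,1],-s*d[...,0]+c*d[...,1],X[...,2]],-1)*1000
r=(hsv[...,1]>150)&((hsv[...,0]<8)|(hsv[...,0]>172))&(P[...,2]>130)
p=P[r];print(len(p),np.nanpercentile(p,[2,50,98],axis=0).round())
b=(hsv[...,2]<70)&(P[...,2]>215)&(P[...,2]<275)&(abs(P[...,1])<45)&(P[...,0]>40);p=P[b]
if len(p):print(len(p),np.nanpercentile(p,[2,50,98],axis=0).round())
E
```

```text
clock: 19.92
position: [0.5806, -0.1812, 0.145]
ee_rot: [1.0, 0.02, -0.0, -0.0]
ft_force: [-0.1, 0.1, -0.5]
grip_width: 0.994
grasp_force: 0.0
3330 [[-16. -86. 165.]
 [  2. -85. 189.]
 [ 17. -80. 197.]]
```

Run:
```python
from h import *
im,d,X=shot('wrist','w6.png')
a=np.radians(2.2);c,s=np.cos(a),np.sin(a);q=X[...,:2]-[.590,-.0135]
P=np.stack([c*q[...,0]+s*q[...,1],-s*q[...,0]+c*q[...,1],X[...,2]],-1)*1000
for u,v in((175,275),(180,285),(170,300),(395,280),(400,300),(160,330)):print(u,v,d[v,u].round(3),P[v,u].round())
```

```text
175 275 0.133 [  -4. -119.  204.]
180 285 0.126 [  -5. -123.  211.]
170 300 0.117 [  -5. -123.  221.]
395 280 0.131 [  -5. -216.  205.]
400 300 0.117 [  -5. -212.  220.]
160 330 0.1 [  -4. -126.  238.]
```

View pics/w6.png

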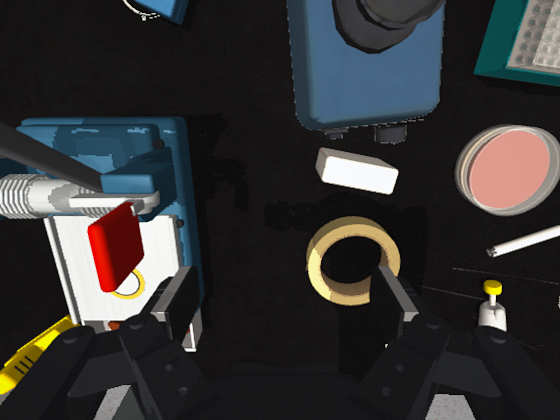

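The catch is still upright at (117,247) and the inner finger at (180,285) is already outboard of it. Next I'll check how low the open fingertips really reach.

Run:
```python
from h import *
im,d,X=shot('wrist')
a=np.radians(2.2);c,s=np.cos(a),np.sin(a);q=X[...,:2]-[.590,-.0135]
P=np.stack([c*q[...,0]+s*q[...,1],-s*q[...,0]+c*q[...,1],X[...,2]],-1)*1000
m=np.zeros(d.shape,bool);m[255:340,150:205]=1;m&=(d>0)&(d<.2)
p=P[m];print(len(p),np.percentile(p,[0,5,50,95,100],axis=0).round())
i=np.argsort(p[:,2])[:6];print(p[i].round())
hsv=cv2.cvtColor(im,cv2.COLOR_BGR2HSV)
r=(hsv[...,1]>150)&((hsv[...,0]<8)|(hsv[...,0]>172))&(P[...,2]>130)&(P[...,1]>-140)
p=P[r]
for z0 in range(155,205,8):
    k=p[(p[:,2]>=z0)&(p[:,2]<z0+8)]
    if len(k)>5:print(z0,len(k),np.percentile(k[:,:2],[3,50,97],axis=0).round().tolist())
print(np.array(manip.get_obs()['position']))
```

```text
2922 [[ -27. -136.  189.]
 [ -23. -125.  195.]
 [  -8. -124.  216.]
 [  -4. -114.  240.]
 [   2. -111.  248.]]
[[ -10. -124.  189.]
 [ -20. -124.  190.]
 [ -14. -124.  190.]
 [ -24. -124.  190.]
 [  -8. -124.  190.]
 [  -8. -124.  190.]]
155 13 [[-12.0, -85.0], [4.0, -85.0], [17.0, -80.0]]
163 386 [[-15.0, -85.0], [0.0, -85.0], [17.0, -81.0]]
171 529 [[-16.0, -86.0], [3.0, -85.0], [17.0, -81.0]]
179 600 [[-15.0, -86.0], [3.0, -85.0], [17.0, -82.0]]
187 799 [[-16.0, -86.0], [3.0, -86.0], [17.0, -82.0]]
195 974 [[-16.0, -86.0], [0.0, -83.0], [15.0, -79.0]]
[ 0.58101534 -0.18129831  0.14568174]
```

Run:
```python
from h import *
for f,z0 in(('w3.npz',.089),('w1.npz',.3192)):
    D=np.load(f);X=D['X'];P=X*1000;im=D['im'];hsv=cv2.cvtColor(im,cv2.COLOR_BGR2HSV)
    for u0,u1,v0,v1 in((240,264,250,300),(308,330,250,300)) if f=='w3.npz' else((160,200,262,310),(370,410,262,310)):
        p=P[v0:v1,u0:u1].reshape(-1,3);p=p[p[:,2]>(100 if f=='w3.npz' else 280)]
        i=np.argsort(p[:,2])[:200:40];print(f,z0,p[i].round().tolist())
```

```text
w3.npz 0.089 [[454.0, -7.0, 117.0], [452.0, -2.0, 127.0], [457.0, -9.0, 129.0], [453.0, -0.0, 131.0], [457.0, -10.0, 132.0]]
w3.npz 0.089 [[456.0, -34.0, 118.0], [458.0, -32.0, 127.0], [458.0, -34.0, 130.0], [455.0, -43.0, 131.0], [458.0, -33.0, 134.0]]
w1.npz 0.3192 [[417.0, 12.0, 364.0], [411.0, 12.0, 366.0], [424.0, 13.0, 367.0], [425.0, 14.0, 369.0], [424.0, 12.0, 369.0]]
w1.npz 0.3192 [[414.0, -74.0, 363.0], [408.0, -74.0, 366.0], [417.0, -73.0, 367.0], [421.0, -74.0, 368.0], [428.0, -79.0, 369.0]]
```

The depth data shows the open fingertips sitting about 44 mm above the reported TCP. The finger therefore passed over the tab, so I'll redo it lower.

```bash
python3 -m creep '{"slide":[[0,0,-0.06],[0.004,-0.03,0],[0,-0.024,0],[0,0,0],[0,0,0.04],[0,0,0.03],[0,0,0.015],[0,0,0]],"twist":[0,0,0,0,0,0,0,0]}'
python3 -m creep '{"slide":[[0,0.006,0],[0,0.007,0],[0,0.007,0],[0,0.007,0],[0,0.007,0],[0,0,0]],"twist":[0,0,0,0,0,0]}'
```

```text
clock: 21.08
position: [0.5822, -0.1277, 0.1198]
ee_rot: [1.0, 0.019, -0.001, -0.0]
ft_force: [0.1, -0.1, 1.4]
grip_width: 0.997
grasp_force: 0.0
clock: 21.82
position: [0.584, -0.1628, 0.1205]
ee_rot: [1.0, 0.019, -0.0, 0.0]
ft_force: [0.0, 0.1, 0.9]
grip_width: 0.998
grasp_force: 0.0
```

```bash
cat > tab.py <<'E'
from h import *
im,d,X=shot('wrist','wt.png')
a=np.radians(2.2);c,s=np.cos(a),np.sin(a);q=X[...,:2]-[.590,-.0135]
P=np.stack([c*q[...,0]+s*q[...,1],-s*q[...,0]+c*q[...,1],X[...,2]],-1)*1000
hsv=cv2.cvtColor(im,cv2.COLOR_BGR2HSV)
r=(hsv[...,1]>150)&((hsv[...,0]<8)|(hsv[...,0]>172))&(P[...,2]>130)&(P[...,1]>-160)&(P[...,0]<40)
p=P[r];print('tab',len(p),np.percentile(p,[2,50,98],axis=0).round().tolist())
m=(d>0)&(d<.16)&(np.arange(560)[None,:]<220)&(P[...,1]>-160);f=P[m];i=np.argsort(f[:,2])[:200:50];print('finger',f[i].round().tolist())
E
python3 tab.py
```

```text
tab 3655 [[-16.0, -126.0, 157.0], [3.0, -113.0, 169.0], [17.0, -94.0, 174.0]]
finger [[30.0, -79.0, 140.0], [30.0, -66.0, 141.0], [30.0, -88.0, 142.0], [30.0, -67.0, 143.0]]
```

```bash
python3 -m creep '{"slide":[[0,0.007,0],[0,0.007,0],[0,0,0],[0,0,0]],"twist":[0,0,0,0]}'
python3 tab.py
```

```text
clock: 22.38
position: [0.5846, -0.1754, 0.1205]
ee_rot: [1.0, 0.019, -0.0, 0.0]
ft_force: [0.6, 0.2, -0.1]
grip_width: 0.998
grasp_force: 0.0
tab 3596 [[-16.0, -129.0, 154.0], [4.0, -116.0, 162.0], [17.0, -95.0, 167.0]]
finger [[31.0, -79.0, 140.0], [31.0, -68.0, 141.0], [30.0, -65.0, 142.0], [30.0, -89.0, 143.0]]
```

```bash
python3 -m creep '{"slide":[[0,0,0.004],[0,0,0.004],[0,0,0]],"twist":[0,0,0]}'
python3 tab.py
```

```text
clock: 22.8
position: [0.5844, -0.1753, 0.1121]
ee_rot: [1.0, 0.019, -0.0, -0.0]
ft_force: [0.5, -0.2, -0.1]
grip_width: 0.998
grasp_force: 0.0
tab 4002 [[-16.0, -131.0, 151.0], [4.0, -117.0, 156.0], [17.0, -96.0, 159.0]]
finger [[31.0, -83.0, 131.0], [30.0, -92.0, 133.0], [30.0, -77.0, 134.0], [30.0, -71.0, 135.0]]
```

```bash
python3 -m creep '{"slide":[[0,0,0.004],[0,0,0],[0,0,-0.05],[0,0,-0.05],[0,0,-0.05],[0,0,-0.05],[0,0,0],[0,0,0]],"twist":[0,0,0,0,0,0,10,10]}'
python3 tab.py; python3 -c "
from workcell import manip;print(manip.get_obs()['joint_pos'].round(2))"
```

```text
clock: 23.85
position: [0.5848, -0.1752, 0.309]
ee_rot: [0.988, -0.157, 0.0, 0.0]
ft_force: [0.1, 0.0, 0.0]
grip_width: 0.998
grasp_force: 0.0
tab 943 [[-18.0, -131.0, 149.0], [-0.0, -115.0, 153.0], [17.0, -96.0, 155.0]]
finger [[2.0, -121.0, 353.0], [15.0, -119.0, 356.0], [-0.0, -121.0, 357.0], [7.0, -123.0, 359.0]]
[ 0.87  0.4  -0.91  1.28  0.31  1.61 -1.88]
```

```bash
python3 -m creep '{"slide":[[0,0,0],[0,0,0],[0,0,0],[0,0,0],[0,0,0],[0,0,0],[0,0,0],[0,0,0]],"twist":[-10,-10,-10,-10,-10,-10,-10,-10]}'
python3 -m creep '{"slide":[[0,0,0],[0,0,0],[0,0,0],[0.0403,0.0233,0],[0.0403,0.0233,0],[0.0403,0.0233,0],[0.0403,0.0233,0],[0,0,0]],"twist":[-10,-10,-10.3,0,0,0,0,0]}'
cat > bar.py <<'E'
from h import *
from scipy.spatial.transform import Rotation as Ro
o=manip.get_obs();R=Ro.from_quat(o['ee_rot']).as_matrix()
a=np.radians(2.2);c,s=np.cos(a),np.sin(a)
def T(X):
    q=X[...,:2]-[.590,-.0135];return np.stack([c*q[...,0]+s*q[...,1],-s*q[...,0]+c*q[...,1],X[...,2]],-1)*1000
print('yaw',np.degrees(np.arctan2(R[1,0],R[0,0])).round(1),'tcp press',T(np.array(o['position'])).round(),o['joint_pos'].round(2))
for n in('wrist','scene','top'):
    im,d,X=shot(n,f'bar_{n}.png');P=T(X);V=im.max(2)
    m=(V<90)&(abs(P[...,1])<38)&(P[...,2]>228)&(P[...,2]<262)&(P[...,0]>30)&(P[...,0]<130)
    if m.sum()>5:
        p=P[m];print(n,len(p),np.percentile(p,[3,50,97],axis=0).round().tolist())
E
python3 bar.py
```

```text
clock: 24.9
position: [0.5845, -0.1754, 0.3083]
ee_rot: [0.854, 0.521, -0.0, -0.0]
ft_force: [-0.8, 0.6, -0.0]
grip_width: 1.0
grasp_force: 0.0
clock: 25.9
position: [0.6707, -0.0048, 0.3078]
ee_rot: [0.688, 0.726, 0.0, -0.001]
ft_force: [0.4, -1.2, -0.1]
grip_width: 0.994
grasp_force: 0.0
yaw 93.1 tcp press [ 81.   6. 308.] [ 0.59  0.65 -1.18  1.09  0.61  1.74 -0.33]
wrist 1842 [[75.0, -35.0, 243.0], [84.0, 3.0, 250.0], [93.0, 36.0, 252.0]]
scene 171 [[76.0, -36.0, 238.0], [82.0, -0.0, 249.0], [93.0, 36.0, 253.0]]
top 52 [[74.0, 11.0, 240.0], [81.0, 24.0, 247.0], [90.0, 37.0, 257.0]]
```

```bash
python3 -m creep '{"slide":[[-0.005,0.003,0.02],[0,0,0.04],[0,0,0.035],[0,0,0.021],[0,0,0]],"twist":[0.9,0,0,0,0]}'
python3 -m creep '{"slide":[[0,0,0],[0,0,0],[0,0,0],[0,0,0],[0,0,0],[0,0,0],[0,0,0]],"twist":[0,0,0,0,0,0,0]}' 5 60
python3 bar.py
```

```text
clock: 26.68
position: [0.6735, -0.0166, 0.191]
ee_rot: [0.698, 0.717, -0.001, -0.001]
ft_force: [0.8, -0.4, 0.7]
grip_width: 1.001
grasp_force: 0.0
clock: 27.55
position: [0.6743, -0.0149, 0.1932]
ee_rot: [0.697, 0.717, 0.001, 0.0]
ft_force: [2.6, 0.6, 5.5]
grip_width: 0.189
grasp_force: 58.5
yaw 91.6 tcp press [ 84.  -5. 193.] [ 0.65  0.71 -1.16  1.28  0.64  1.54 -0.39]
wrist 6804 [[66.0, -34.0, 239.0], [84.0, 3.0, 250.0], [102.0, 36.0, 261.0]]
scene 176 [[64.0, -11.0, 233.0], [82.0, 5.0, 249.0], [105.0, 35.0, 261.0]]
top 45 [[70.0, 10.0, 238.0], [79.0, 27.0, 248.0], [89.0, 37.0, 255.0]]
```

```bash
python3 -c "
import numpy as np
f=np.radians(np.arange(120,-1,-7.5));x=-165*np.cos(f);z=165*np.sin(f)
print(np.c_[np.diff(x),-np.diff(z)].round(1).tolist())"
```

```text
[[-19.4, -9.5], [-20.4, -6.9], [-21.2, -4.2], [-21.5, -1.4], [-21.5, 1.4], [-21.2, 4.2], [-20.4, 6.9], [-19.4, 9.5], [-17.9, 12.0], [-16.2, 14.2], [-14.2, 16.2], [-12.0, 17.9], [-9.5, 19.4], [-6.9, 20.4], [-4.2, 21.2], [-1.4, 21.5]]
```

```bash
python3 -m creep '{"slide":[[0,-0.0194,-0.0095],[0,-0.0204,-0.0069],[0,-0.0212,-0.0042],[0,-0.0215,-0.0014],[0,0,0]],"twist":[0,0,0,0,0]}'
```

```text
clock: 28.32
position: [0.5913, -0.0186, 0.2153]
ee_rot: [0.697, 0.717, -0.0, 0.001]
ft_force: [4.4, -2.2, 6.3]
grip_width: 0.188
grasp_force: 59.8
```

Force of about 4 N matches the spring, so the lever is following. I'll continue.

```bash
python3 -m creep '{"slide":[[0,-0.0215,0.0014],[0,-0.0212,0.0042],[0,-0.0204,0.0069],[0,-0.0194,0.0095],[0,-0.0179,0.012],[0,-0.0162,0.0142],[0,0,0]],"twist":[0,0,0,0,0,0,0]}'
python3 -m creep '{"slide":[[0,-0.0142,0.0162],[0,-0.012,0.0179],[0,-0.0095,0.0194],[0,-0.0069,0.0204],[0,-0.0042,0.0212],[0,0,0]],"twist":[0,0,0,0,0,0]}'
```

```text
clock: 29.2
position: [0.4739, -0.0237, 0.1658]
ee_rot: [0.698, 0.716, -0.002, 0.001]
ft_force: [-0.6, -8.3, 8.8]
grip_width: 0.186
grasp_force: 59.8
clock: 29.95
position: [0.4281, -0.0255, 0.0706]
ee_rot: [0.698, 0.716, -0.002, 0.001]
ft_force: [1.2, -15.8, 7.4]
grip_width: 0.19
grasp_force: 60.1
```

```bash
python3 -m creep '{"slide":[[-0.002,-0.001,0.0115],[0,-0.0005,0.01],[0,0,0.002],[0,0,0]],"twist":[0,0,0,0]}'
python3 - <<'E'
from h import *
a=np.radians(2.2);c,s=np.cos(a),np.sin(a)
for n in('wrist','scene','top'):
    im,d,X=shot(n,f'end_{n}.png');q=X[...,:2]-[.590,-.0135]
    P=np.stack([c*q[...,0]+s*q[...,1],-s*q[...,0]+c*q[...,1],X[...,2]],-1)*1000
    # arm strips at y=+-47 : height profile along x
    m=(abs(abs(P[...,1])-47)<4)&(P[...,2]>75)&(P[...,2]<160)&(P[...,0]<-40)&(P[...,0]>-160);p=P[m]
    for x0 in(-150,-120,-90,-60):
        k=p[abs(p[:,0]-x0)<8];print(n,x0,len(k),np.percentile(k[:,2],[50,90]).round() if len(k) else '')
E
```

```text
clock: 30.45
position: [0.4269, -0.0257, 0.0487]
ee_rot: [0.697, 0.717, -0.001, 0.001]
ft_force: [-7.5, -6.9, 25.4]
grip_width: 0.188
grasp_force: 62.5
wrist -150 1068 [104. 105.]
wrist -120 890 [104. 105.]
wrist -90 911 [104. 105.]
wrist -60 1599 [104. 105.]
scene -150 17 [103. 106.]
scene -120 15 [104. 107.]
scene -90 15 [102. 105.]
scene -60 36 [103. 106.]
top -150 10 [105. 112.]
top -120 4 [102. 106.]
top -90 0 
top -60 10 [102. 107.]
```

```bash
python3 -m creep '{"slide":[[0,0,0],[0,0,0],[0,0,0],[0,0,0]],"twist":[0,0,0,0]}'
python3 - <<'E'
from h import *
from meas import meas
for n in('top','scene'):
    im,d,X=shot(n);print(n);meas(X,im)
    h=cv2.cvtColor(im,cv2.COLOR_BGR2HSV);m=(h[...,0]>95)&(h[...,0]<125)&(h[...,1]>120)&(abs(X[...,0]-.495)<.05)&(abs(X[...,1]-.28)<.07)
    print('scraper top',np.percentile(X[m],98,axis=0),np.median(X[m],axis=0))
    r=(h[...,1]>150)&((h[...,0]<8)|(h[...,0]>172))&(abs(X[...,0]-.59)<.05)&(abs(X[...,1]+.13)<.06)&(X[...,2]>.12)
    print('tab',r.sum(),np.percentile(X[r],[5,50,95],axis=0).round(3).tolist())
E
```

```text
clock: 31.1
position: [0.4269, -0.0257, 0.0487]
ee_rot: [0.697, 0.717, -0.001, 0.001]
ft_force: [-8.3, -7.7, 24.6]
grip_width: 0.191
grasp_force: 62.5
top
scraper top [0.51964437 0.33679571 0.07715303] [0.49464418 0.28017696 0.02644162]
tab 111 [[0.576, -0.142, 0.145], [0.59, -0.125, 0.152], [0.607, -0.106, 0.157]]
scene
scraper top [0.53417544 0.32772244 0.07451548] [0.49680213 0.2878216  0.0273179 ]
tab 127 [[0.579, -0.14, 0.145], [0.593, -0.123, 0.151], [0.608, -0.107, 0.156]]
```

The lever arms are level, the catch is out, the scraper is standing and the hold is steady, so I'm handing in.

```bash
python3 -c "
from workcell import manip;print(manip.hand_in())"
```

```text
the job is handed in; nothing more can be done
None
```

I handed the job in at about 31 s, and no verdict came back: the lever is held at its lower stop by the grip bar, the catch is flipped out to about 1.4 rad, and the scraper stands upright on the bench clear of the press; all four pieces were in the trough when last seen, just after scraping, as the arm hid it from the final pictures.

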